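# Prop the frit bin's sprung flap and fetch a jar

### The arm

A 6-joint arm with a two-finger parallel gripper is mounted at the origin on the work surface. World frame = base frame: x ahead of the robot, y to its left, z up, the work surface at z = 0. Lengths are in m, angles in degrees, forces in N, time in s.
With the tool pointing down it reaches from about 0.35 to 0.875 m from the base axis. Payload 4.2 kg.
Tool frame: the origin (TCP) lies at the very end of the fingers, on their centre line; the grasp point (between the pads) lies 19 mm behind it; z points along the fingers, x is the direction in which the jaws open and shut, and the axes are right-handed (so a half turn about z gives the same grasp; the last joint's range is limited). The gripper opens to 87 mm and grips with 3 to 60 N. Pads are 19 mm wide; open, the fingers measure 117 mm over their backs; the gripper's body (75 mm by 190 mm) begins 51 mm behind the grasp point.
Start: joints at [-57.892, 22.042, 0.453, 0, -68.411, -14.817], TCP at [0.186, -0.597, 0.223] pointing down, gripper open.
Joint ranges: [-179.83, 179.83], [-69.29, 118.12], [-61.27, 80.66], [-181.25, 117.63], [-171.15, -9.14], [-177.46, 177.46]. Speed limits (degrees/s): [159.86, 159.86, 180, 180, 180, 180].

### API

Orientations are given as a 3x3 rotation matrix whose columns are the frame's x, y, z axes.
In Python, from station import sense, capture, finish_job gives the robot as it stands.
- The arm moves only by the shell command python3 -m crank 'ROWS' [OPENING]. ROWS is JSON, a list of rows, each a list of 4 numbers: the shift along the tool's x, y, z in m, then the turn about the tool's z in rad. A call has 1 to 5 rows; each row shifts and turns the commanded pose from where the row before left it, along the tool's axes as they then stand; what a row does not reach is not made up. A row lasts 1/12 s, in which the tool goes at most 41.7 mm and 7.16 degrees, less where a joint would pass 70% of its speed; a pose out of reach is approached as far as the arm can. A call with a gripper value outside its range is refused whole. OPENING is the finger opening in m, from 0 to 0.087, set as the call begins (- or left out, the last holds). The fingers move at their own pace and stop on an object; the grip force is fixed at half the most. Time passes only in rows, so rows that do not move let the fingers close. It gives the time, the measured TCP pose, the force and the opening at its end, in the units of the state.
- sense(): the state, without advancing time (a new reading comes with each control period).
- capture(name): name is "side" or "top"; returns a dict with "pixels" (400x640x3 uint8, red, green, blue), "depth" (400x640 float32, m along the optical axis (not along the pixel's ray), 0 where there is no reading), "fx", "fy", "cx", "cy" (pixels), "k1" (the pictures are not rectified: a ray, as slopes to the right and down, at radius r is drawn at 1 + k1 r^2 times it, then the intrinsics apply), "world_from_camera" (4x4, takes a point from camera to world coordinates). Camera axes: x right, y down, z forward; pixel columns grow to the right and rows downward; lengths in m; the calibration is good to about 2 mm. A picture is of the moment at which its call begins.
- finish_job(): hands the job in, once; it reports no verdict.
The state is a dict: "time_s": time; "joints": joint angles; "joint_velocities": joint speeds; "effort": joint torques, N m; "tcp_pos": TCP position; "ee_rot": TCP orientation; "wrist_force": force on the tool from outside, world axes, zero at the start; "moment": the same for the moment, N m; "gripper_width": opening from 0.0 (shut) to 1.0 (fully open).
Only numpy, scipy, OpenCV 4.12 (cv2) and the standard library are available. Lean on these libraries where they do the work, as an engineer would, in place of code of your own. Each camera call takes 0.05 s, during which the arm holds its last target.

### The job

Push the tall orange block down into the slot at the corner of the jar bin, past the red lever, until it stands on the slot's floor and holds the bin's clear sprung flap open on its own. Then take the yellow-lidded jar out of the bin and stand it upright on the cork disc of the work board, leaving the flap propped open.

Things in the scene. Friction and masses are not known exactly. Their poses are not given: they have to be found in the camera images.
- block_mid (a point): The prop: a loose upright block painted orange, 36 x 30 x 140 mm (own x, y, z), about 130 g, standing on its small end. The point is its centre, 70 mm above its foot. Grip it 40 to 50 mm above the centre, so that the fingers stay above the bin's axle when it is in the slot. A short brown wooden off-cut near by is not needed.
- slot (a point): Centre of the floor (15 mm above the table) of the open-topped aluminium slot at the bin's near left corner; axes as the bin's. The block goes in upright, its x along the slot's x (either way round), within 8 mm of this point. Free width: 32 mm either way along x, 22 mm along +y to the outer wall; walls 60 mm high. The flap's axle (10 mm thick, along x) lies at y = -38, z = +87 mm.
- flap (a joint): Angle (rad) of the bin's clear red-edged flap, 184 x 122 mm: 0 shut, 1.6 to 1.9 propped; a light spring shuts it. A red lever on its axle slants up over the slot, tip 125 mm above the slot's floor. The block's foot, pushed straight down (3 to 10 N), swings it down and aside and opens the flap; let go, the block is pressed 5 to 10 mm along +y to the wall and stays.
- bin: Fixed blue and grey bin, origin on the table below its middle. Inside 180 (x) by 120 mm (y), walls 4 mm, inner floor 45 and rim 100 mm above the table. The flap covers the top, hinged on the axle along its +y rim, and opens upward; open, it stands about upright there from x = -92 to +92 mm, its top 225 mm above the table. The slot's centre is at x = -152, y = +100 mm.
- jar_yellow_mid (a point): The jar wanted: closed glass jar of amber frit with a yellow lid, 40 mm in diameter, 50 mm high, about 90 g, standing on the bin's inner floor under the flap. The point is its centre, 25 mm above its base. It stands about 40 mm from the bin's middle along the bin's x; a like jar with a blue lid stands on the other side, 80 mm from it centre to centre; the walls are 26 mm or more away.
- cork (a point): Centre of the top face of the cork disc, 100 mm in diameter, its top 16 mm above the table, on the fixed plywood work board (160 x 160 mm, low rails along two edges, 20 mm above the table).
Not all that is in view belongs to the job. Of the things shaped like the part that bears cork, the wooden one is meant.

How it is judged (in metres and radians):
On the way, in this order (a step that is already met when the one before it is completed fails the run):
1. the orange block stands in the slot, let go, and holds the flap open (value of joint flap above 1.4 rad and horizontal distance between block_mid and slot below 0.025 m and z of block_mid in the frame of slot below 0.08 m and angle between block_mid's own z axis and vertical below 0.2 rad and contact force between each of the arm, the fingers and anything else below 0.3 N), for 0.3 s.
2. the yellow-lidded jar is lifted out above the bin's rim while the flap stays propped (z of jar_yellow_mid in the frame of slot above 0.11 m and value of joint flap above 1.4 rad), for 0.1 s.
At the end, for the whole second after the job is handed in: Flap open over 1.4 rad; orange block in the slot within 25 mm of its centre, under 10 mm off its floor, within 11 degrees of upright; yellow-lidded jar at rest, upright within 8 degrees, standing on the cork disc with its centre within 35 mm of the disc's (value of joint flap above 1.4 rad and horizontal distance between block_mid and slot below 0.025 m and z of block_mid in the frame of slot below 0.08 m and angle between block_mid's own z axis and vertical below 0.2 rad and horizontal distance between jar_yellow_mid and cork below 0.035 m and z of jar_yellow_mid in the frame of cork between 0.018 and 0.032 m and angle between jar_yellow_mid's own z axis and vertical below 0.15 rad and linear speed of jar_yellow below 0.03 m/s); the robot touches nothing.
It also fails if it takes over 58 s, if anything falls off the work surface, if the arm or the gripper's body presses on something with over 40 N, if the wrist force passes 120 N, or if a joint passes its speed limit or range.

## Working session

There is one attempt and no reset: what is moved stays moved. The work goes in short steps, Python scripts to look and compute and a shell command to move; the robot and the scene stay as the last step left them, time stands still between calls to the robot, and variables do not carry over. Pictures are saved under pics/ and viewed, and the job is handed in when it is done.

```bash
ls; mkdir -p pics; python3 - <<'E'
from station import sense,capture
import cv2,numpy as np
for n in("side","top"):
    c=capture(n); cv2.imwrite(f"pics/{n}0.png",c["pixels"][:,:,::-1]); np.savez(f"{n}0.npz",**c)
    print(n,c["fx"],c["fy"],c["cx"],c["cy"],c["k1"]);print(np.round(c["world_from_camera"],3))
s=sense();print(s)
E
```

```text
pics
side 421.1070827878379 421.1070827878379 317.86075174560204 197.1882287943279 0.01739512574425865
[[-0.698 -0.391  0.6   -0.059]
 [-0.716  0.396 -0.574  0.515]
 [-0.013 -0.831 -0.557  0.613]
 [ 0.     0.     0.     1.   ]]
top 474.77052177481494 474.77052177481494 319.90106686176466 205.74312119794794 -0.11426237437326942
[[-5.000e-03 -9.980e-01  6.200e-02  4.570e-01]
 [-1.000e+00  5.000e-03 -1.000e-03 -2.900e-02]
 [ 0.000e+00 -6.200e-02 -9.980e-01  1.096e+00]
 [ 0.000e+00  0.000e+00  0.000e+00  1.000e+00]]
{'time_s': 0.1, 'joints': array([-5.78898147e+01,  2.20880465e+01,  3.87681647e-01, -2.43571914e-02,
       -6.84123361e+01, -1.48178152e+01]), 'joint_velocities': array([ 0.01122159, -0.1343809 ,  0.20874517,  0.09090432,  0.0207971 ,
       -0.07878565]), 'effort': array([-1.23104346e-03, -3.91689456e+01,  1.87933034e+01,  4.23185840e+00,
        1.34641113e-02, -6.88245109e-05]), 'tcp_pos': array([ 0.18564338, -0.59622685,  0.22155417]), 'ee_rot': array([[-2.97097303e-01,  9.54846944e-01, -7.10716676e-04],
       [ 9.54845109e-01,  2.97098129e-01,  1.87619607e-03],
       [ 2.00263268e-03, -1.21211550e-04, -9.99997987e-01]]), 'wrist_force': array([-0.62783877, -0.17691394, -0.65058708]), 'moment': array([-0.02055225,  0.03447415, -0.02707631]), 'gripper_width': 0.9949653477769888}
```

View pics/side0.png

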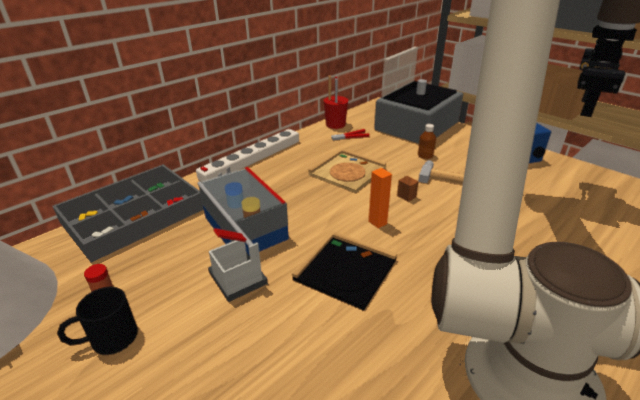

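View pics/top0.png

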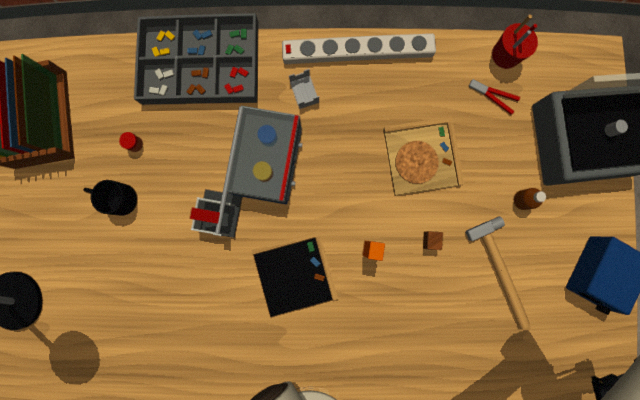

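The side view shows the bin near (245,205) with the slot at (237,265). The orange block is at (380,198), the wooden board at (347,170) and a black decoy board at (347,270). In the top view the block is at (373,250), the brown off-cut at (433,240), the slot at (215,215), the yellow jar at (262,171), the blue jar at (267,134), the wooden board's cork at (417,162) and the black board at (293,277).

```bash
cat > h.py <<'E'
import numpy as np,cv2
from station import sense,capture
def cloud(c):
    h,w=c["depth"].shape
    u,v=np.meshgrid(np.arange(w),np.arange(h))
    K=np.array([[c["fx"],0,c["cx"]],[0,c["fy"],c["cy"]],[0,0,1.]])
    p=cv2.undistortPoints(np.stack([u,v],-1).reshape(-1,1,2).astype(float),K,np.array([float(c["k1"]),0,0,0])).reshape(h,w,2)
    d=c["depth"].astype(float)
    P=np.dstack([p*d[...,None],d])
    T=c["world_from_camera"]
    W=P@T[:3,:3].T+T[:3,3]
    W[d==0]=np.nan
    return W
def project(c,X):
    T=np.linalg.inv(c["world_from_camera"]);X=np.atleast_2d(X)
    P=X@T[:3,:3].T+T[:3,3]; s=P[:,:2]/P[:,2:]
    s=s*(1+float(c["k1"])*(s**2).sum(1,keepdims=True))
    return s*[c["fx"],c["fy"]]+[c["cx"],c["cy"]]
def crop(c,name,x0,x1,y0,y1,k):
    cv2.imwrite(name,cv2.resize(np.ascontiguousarray(c["pixels"][y0:y1,x0:x1,::-1]),None,fx=k,fy=k,interpolation=cv2.INTER_CUBIC))
E
python3 - <<'E'
from h import *
t=dict(np.load("top0.npz"));s=dict(np.load("side0.npz"))
crop(t,"pics/tc1.png",180,320,95,245,4)
crop(t,"pics/tc2.png",340,480,110,270,3)
crop(s,"pics/sc1.png",180,420,140,310,3)
for n,c in(("top",t),("side",s)):
    W=cloud(c);hsv=cv2.cvtColor(c["pixels"],cv2.COLOR_RGB2HSV)
    print(n)
    m=(hsv[...,0]>=5)&(hsv[...,0]<=13)&(hsv[...,1]>235)&(hsv[...,2]>120)&(W[...,2]>.12)&(W[...,2]<.16)
    print("block",m.sum(),np.nanmean(W[m],0))
    if m.sum()>10: print(cv2.minAreaRect((W[m][:,:2]*1000).astype(np.float32)))
for q in [(373,250),(262,171),(267,134),(417,162),(433,240),(205,215),(215,225),(240,190),(235,140),(285,160)]:
    print(q,np.round(cloud(t)[q[1],q[0]],4))
E
```

```text
top
block 199 [ 0.42531583 -0.14136449  0.14018088]
((425.4363708496094, -141.49554443359375), (28.932918548583984, 33.587608337402344), 80.32263946533203)
side
block 47 [ 0.41504544 -0.13050549  0.12966553]
((414.0430908203125, -129.07138061523438), (37.29001998901367, 20.782726287841797), 32.48807144165039)
(373, 250) [ 0.4271 -0.1357  0.1393]
(262, 171) [0.5928 0.0921 0.1056]
(267, 134) [0.6715 0.0818 0.1067]
(417, 162) [ 0.6245 -0.2539  0.0154]
(433, 240) [ 0.4452 -0.2789  0.0517]
(205, 215) [0.4998 0.2076 0.1248]
(215, 225) [0.4816 0.2103 0.0176]
(240, 190) [0.5531 0.1387 0.1038]
(235, 140) [0.6595 0.15   0.1057]
(285, 160) [0.6164 0.0439 0.1022]
```

View pics/tc1.png

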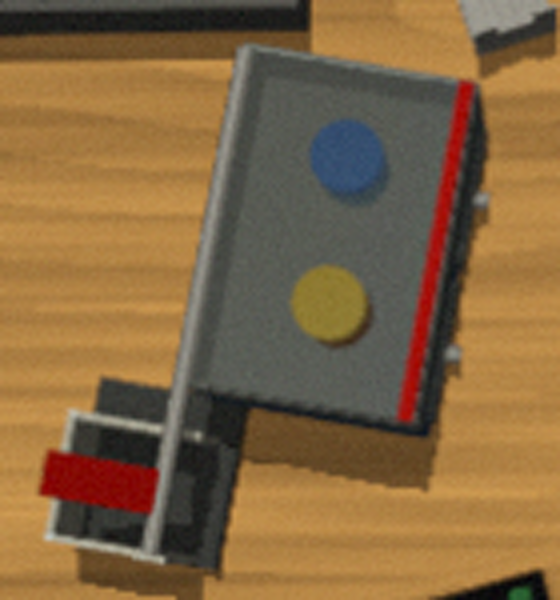

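View pics/tc2.png

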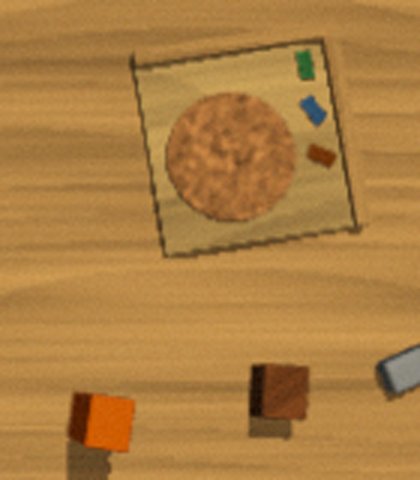

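View pics/sc1.png

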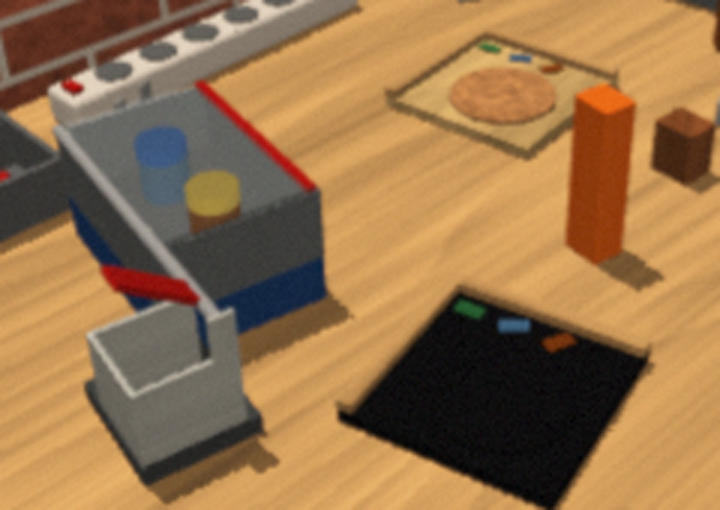

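The crops confirm the choices. The yellow lid is at about top (262,171), and the flap has its red free edge on the right and its axle on the left. The cork sits on the plywood board at (417,162), the slot is under the red lever, and the orange block is tall where the brown off-cut is short. Next I fit the bin pose.

```bash
cat >> h.py <<'E'
def ray(c,uv,z):
    K=np.array([[c["fx"],0,c["cx"]],[0,c["fy"],c["cy"]],[0,0,1.]])
    p=cv2.undistortPoints(np.array(uv,float).reshape(-1,1,2),K,np.array([float(c["k1"]),0,0,0])).reshape(-1,2)
    T=c["world_from_camera"]; d=np.c_[p,np.ones(len(p))]@T[:3,:3].T; o=T[:3,3]
    return o+d*((z-o[2])/d[:,2])[:,None]
E
python3 - <<'E'
from h import *
t=dict(np.load("top0.npz"));s=dict(np.load("side0.npz"))
W=cloud(t);hsv=cv2.cvtColor(t["pixels"],cv2.COLOR_RGB2HSV)
u,v=np.meshgrid(np.arange(640),np.arange(400))
box=(u>225)&(u<305)&(v>100)&(v<210)
m=box&(W[...,2]>.095)&(W[...,2]<.115)
print("flap",m.sum(),cv2.minAreaRect((W[m][:,:2]*1000).astype(np.float32)),np.median(W[m][:,2]))
def line(P):
    vx,vy,x,y=cv2.fitLine(P.astype(np.float32),cv2.DIST_L2,0,.01,.01).ravel(); return np.degrees(np.arctan2(vy,vx)),x,y
red=((hsv[...,0]<8)|(hsv[...,0]>172))&(hsv[...,1]>150)&(hsv[...,2]>80)
r=red&box
P=ray(t,np.argwhere(r)[:,::-1],.104)
print("red edge",len(P),line(P[:,:2]*1000),cv2.minAreaRect((P[:,:2]*1000).astype(np.float32)))
l=red&(u<225)&(u>185)&(v>200)&(v<230)
print("lever",np.round(np.c_[W[l][:,:3]].min(0),3),W[l].max(0))
# jars
for n,lo,hi in(("yellow",20,32),("blue",100,120)):
    b=box&(hsv[...,0]>=lo)&(hsv[...,0]<=hi)&(hsv[...,1]>110)&(u>245)&(u<280)
    cx,cy=np.argwhere(b).mean(0)[::-1]
    print(n,b.sum(),cx,cy,ray(t,[(cx,cy)],.095))
# keypoints
k=lambda x,y:(180+x/4,95+y/4)
for n,p,z in(("axle near",(152,545),.107),("axle far",(246,50),.107),("slot outer far",(72,412),.075),("slot outer near",(48,540),.075)):
    print(n,ray(t,[k(*p)],z))
# block lid, cork
c=(u>380)&(u<450)&(v>130)&(v<192)&(hsv[...,0]<16)&(hsv[...,1]>100)
n_,lab,st,ce=cv2.connectedComponentsWithStats(c.astype(np.uint8));i=1+st[1:,4].argmax()
print(st[i],ce[i],ray(t,[ce[i]],.016), ray(t,[(340+231/3,110+157/3)],.016))
E
```

```text
flap 5302 ((627.3418579101562, 96.62940979003906), (130.5557098388672, 200.7303924560547), 79.63198852539062) 0.1037568254318712
red edge 330 (np.float32(-10.327782), np.float32(622.1763), np.float32(36.424244)) ((622.3258666992188, 36.29640579223633), (8.499358177185059, 184.3742218017578), 79.59986114501953)
lever [nan nan nan] [nan nan nan]
yellow 280 261.95714285714286 170.5142857142857 [[0.59529759 0.09353106 0.095     ]]
blue 249 266.3734939759036 133.93975903614458 [[0.67421774 0.08449207 0.095     ]]
axle near [[0.46647001 0.18409072 0.107     ]]
axle far [[0.72952551 0.1367317  0.107     ]]
slot outer far [[0.53904019 0.23548798 0.075     ]]
slot outer near [[0.46958881 0.24800472 0.075     ]]
[ 395  141   44   43 1395] [416.54336918 161.89892473] [[ 0.62467253 -0.25274323  0.016     ]] [[ 0.62366055 -0.25378413  0.016     ]]
```

```bash
cat >> h.py <<'E'
A=np.radians(-10.35); BX=np.array([np.cos(A),np.sin(A),0]); BY=np.array([-np.sin(A),np.cos(A),0]); BO=np.array([.632,.0914,0])
def B(x,y,z): return BO+BX*x/1000+BY*y/1000+np.array([0,0,z/1000])
E
python3 - <<'E'
from h import *
t=dict(np.load("top0.npz"));s=dict(np.load("side0.npz"))
hsv=cv2.cvtColor(t["pixels"],cv2.COLOR_RGB2HSV)
m=((hsv[...,0]<16)&(hsv[...,1]>200)); m[:240]=0;m[264:]=0;m[:,:360]=0;m[:,388:]=0
top=m&(hsv[...,2]>190)
print(hsv[250,362:388,2],m.sum(),top.sum())
for mm,z in((top,.14),):
    P=ray(t,np.argwhere(mm)[:,::-1],z)[:,:2]*1000
    print(P.mean(0),cv2.minAreaRect(P.astype(np.float32)))
bx=lambda c,L:[c+0*BX for c in L]
polys=[[B(-92,62,104),B(92,62,104),B(92,-60,104),B(-92,-60,104)],
[B(-184,122,75),B(-120,122,75),B(-120,70,75),B(-184,70,75)],
[B(-187,62,102),B(92,62,102)],[B(-94,-64,0),B(94,-64,0),B(94,64,0),B(-94,64,0)],
[B(-152-10,100,15),B(-142,100,15)]]
th=np.linspace(0,6.28,30)
for c0 in((.595,.0935,.095),(.674,.0845,.095)): polys.append([np.array(c0)+.02*np.array([np.cos(a),np.sin(a),0]) for a in th])
polys.append([np.array([.6242,-.253,.016])+.05*np.array([np.cos(a),np.sin(a),0]) for a in th])
bl=np.array([.4254,-.1415,0])
for z in(0,.14):polys.append([bl+a*BX*.018+b*BY*.015+[0,0,z] for a,b in((1,1),(1,-1),(-1,-1),(-1,1))])
for c,n,(x0,x1,y0,y1,k) in((t,"t",(185,465,95,270,2.8)),(s,"s",(190,425,140,310,3.3))):
    im=cv2.resize(np.ascontiguousarray(c["pixels"][y0:y1,x0:x1,::-1]),None,fx=k,fy=k,interpolation=cv2.INTER_CUBIC)
    for p in polys:
        q=(project(c,np.array(p))+.5-[x0,y0])*k
        cv2.polylines(im,[q.astype(np.int32)],len(p)>2,(0,255,0),1,cv2.LINE_AA)
    cv2.imwrite(f"pics/ov_{n}.png",im)
print("slot",B(-152,100,15))
E
```

```text
[167 116  83  82  86  79  87 162 201 209 208 208 208 205 209 208 208 207
 208 207 205 201 183 182 184 181] 354 228
[ 426.12858808 -142.57160881] ((426.07220458984375, -142.52371215820312), (26.852191925048828, 34.03556823730469), 80.61015319824219)
slot [0.50043932 0.2170813  0.015     ]
```

View pics/ov_t.png

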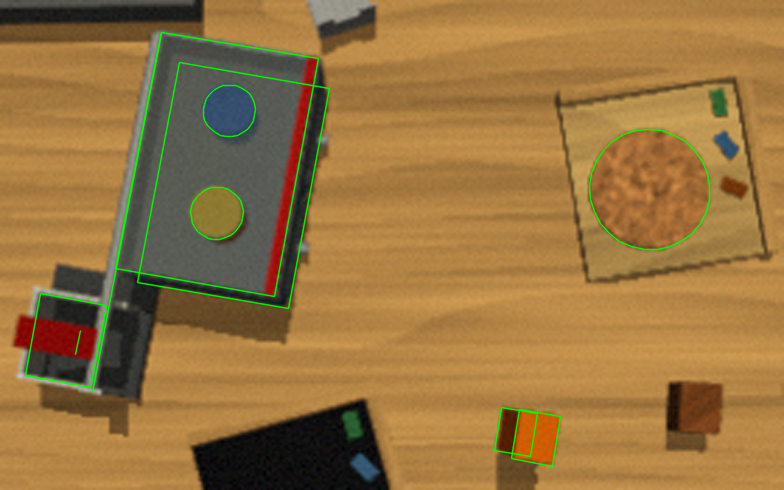

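View pics/ov_s.png

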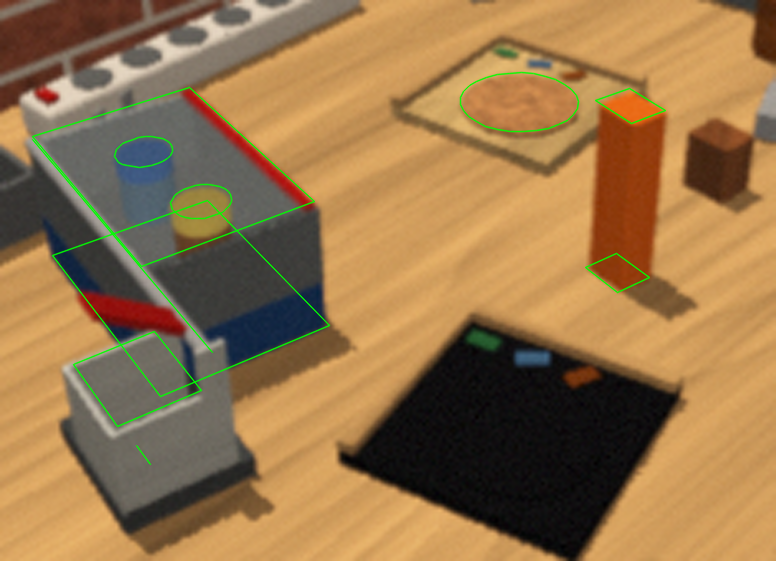

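```bash
cat >> h.py <<'E'
def go(target,yaw):
    """tool-axis delta to target after the turn"""
    s=sense();R=s["ee_rot"];p=s["tcp_pos"]
    y0=np.degrees(np.arctan2(R[1,0],R[0,0])); turn=(y0-yaw+90)%180-90
    print("t %.2f pos %s yaw %.2f tilt %s turn %.4f rad F %s w %.4f j %s"%(s["time_s"],np.round(p,4),y0,np.round(R[:2,2],4),np.radians(turn),np.round(s["wrist_force"],2),s["gripper_width"]*.087,np.round(s["joints"],1)))
    a=np.radians(y0-turn); x=np.array([np.cos(a),np.sin(a),0]);y=np.array([np.sin(a),-np.cos(a),0])
    d=np.array(target)-p; print("tool delta mm",np.round([d@x*1e3,d@y*1e3,-d[2]*1e3],1))
E
python3 -m crank '[[0,0,0,0.12],[0,0,0,0.12],[0,0,0,0.12],[0,0,0,0.122],[0,0,0,0]]' 0.087
python3 -c "
from h import *
go((.4256,-.1415,.22),79.9)"
```

```text
time_s: 0.52
tcp_pos: [0.1856, -0.5964, 0.2219]
ee_rot: [[0.181, 0.983, -0.0], [0.983, -0.181, 0.001], [0.001, -0.001, -1.0]]
wrist_force: [0.5, -0.3, -0.5]
gripper_width: 1.001
t 0.52 pos [ 0.1856 -0.5964  0.2219] yaw 79.55 tilt [-0.0004  0.0012] turn -0.0061 rad F [ 0.51 -0.27 -0.5 ] w 0.0871 j [-57.9  22.1   0.4  -0.  -68.4 -42.6]
tool delta mm [489.9 156.5   1.9]
```

```bash

python3 -m crank '[[0.02,0.006,0,0],[0.0375,0.012,0,0],[0.0375,0.012,0,0],[0.0375,0.012,0,0],[0.0375,0.012,0,0]]'>/dev/null
python3 -m crank '[[0.0375,0.012,0,0],[0.0375,0.012,0,0],[0.0375,0.012,0,0],[0.0375,0.012,0,0],[0.0375,0.012,0,0]]'>/dev/null
python3 -m crank '[[0.0375,0.012,0,0],[0.0375,0.012,0,0],[0.038,0.012,0,0],[0.02,0.0065,0,0],[0,0,0,0]]'
python3 -c "
from h import *
go((.4256,-.1415,.099),79.9)"
```

```text
time_s: 1.77
tcp_pos: [0.4294, -0.1393, 0.2226]
ee_rot: [[0.171, 0.985, 0.001], [0.985, -0.171, 0.0], [0.0, 0.001, -1.0]]
wrist_force: [0.3, -0.2, 0.3]
gripper_width: 1.0
t 1.77 pos [ 0.4294 -0.1393  0.2226] yaw 80.16 tilt [0.0009 0.0003] turn 0.0045 rad F [ 0.32 -0.22  0.27] w 0.0870 j [   2.7    4.8  -22.6   -0.   -62.5 -102.6]
tool delta mm [ -2.8  -3.3 123.6]
```

```bash

python3 -m crank '[[-0.003,-0.0035,0.02,0.0],[0,0,0.03,0],[0,0,0.03,0],[0,0,0.028,0],[0,0,0.015,0]]'>/dev/null
python3 -m crank '[[0,0,0,0],[0,0,0,0]]'
python3 -c "
from h import *
go((.4256,-.1415,.099),79.9)
c=capture('side');crop(c,'pics/s2.png',300,460,80,260,3)"
```

```text
time_s: 2.35
tcp_pos: [0.4232, -0.145, 0.0992]
ee_rot: [[0.178, 0.984, -0.002], [0.984, -0.178, -0.0], [-0.001, -0.002, -1.0]]
wrist_force: [0.7, -0.1, 0.3]
gripper_width: 1.001
t 2.35 pos [ 0.4232 -0.145   0.0992] yaw 79.76 tilt [-0.002  -0.0004] turn -0.0025 rad F [ 0.68 -0.06  0.34] w 0.0871 j [   2.    13.   -33.3    0.   -43.7 -102.3]
tool delta mm [3.9 1.7 0.2]
```

View pics/s2.png

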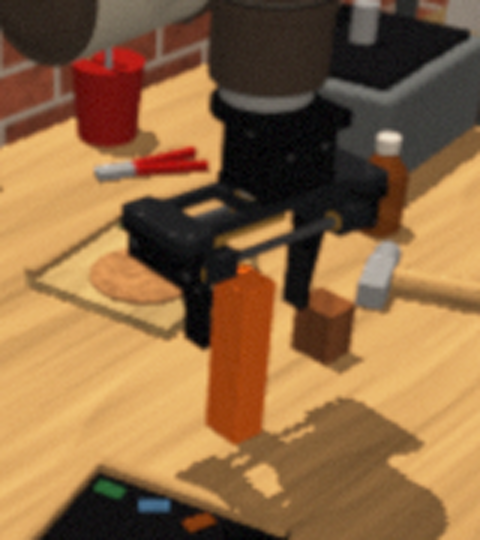

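```bash

python3 -m crank '[[0.0035,0.002,0,0],[0,0,0,0],[0,0,0,0]]' 0.036
python3 -m crank '[[0,0,0,0],[0,0,0,0],[0,0,0,0]]'
python3 -c "
from h import *
go((.4256,-.1415,.099),79.9)
c=capture('side');crop(c,'pics/s3.png',300,460,80,260,3)
c=capture('top');crop(c,'pics/t3.png',300,460,170,300,4)"
```

```text
time_s: 2.65
tcp_pos: [0.4272, -0.1413, 0.1007]
ee_rot: [[0.179, 0.984, 0.003], [0.984, -0.179, 0.0], [0.001, 0.003, -1.0]]
wrist_force: [-0.5, -0.2, -0.6]
gripper_width: 0.853
time_s: 2.9
tcp_pos: [0.4264, -0.1414, 0.0998]
ee_rot: [[0.179, 0.984, 0.0], [0.984, -0.179, 0.0], [0.0, 0.0, -1.0]]
wrist_force: [-0.4, -0.9, -0.0]
gripper_width: 0.63
t 2.90 pos [ 0.4264 -0.1414  0.0998] yaw 79.69 tilt [0.0005 0.    ] turn -0.0037 rad F [-0.41 -0.86 -0.02] w 0.0548 j [   2.5   13.1  -33.1    0.   -43.7 -102.8]
tool delta mm [-0.2 -0.7  0.8]
```

View pics/s3.png

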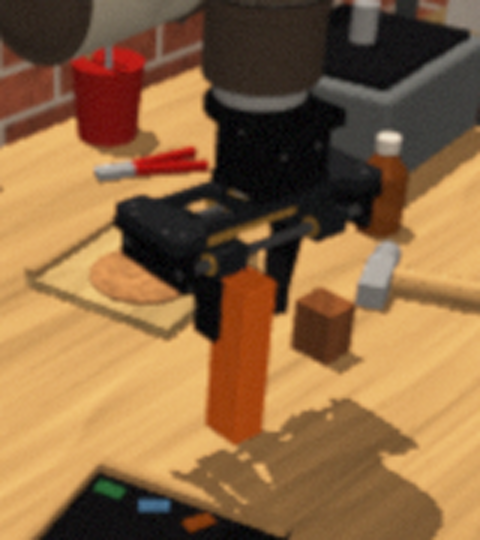

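The fingers straddle the block and are still closing. I finish the grip.

```bash

python3 -m crank '[[0,0,0,0],[0,0,0,0],[0,0,0,0],[0,0,0,0]]' 0.02
python3 -m crank '[[0,0,0,0],[0,0,0,0],[0,0,0,0],[0,0,0,0]]'
python3 -c "
from h import *
go((.4256,-.1415,.25),79.65)
c=capture('side');crop(c,'pics/s4.png',300,460,80,260,3)"
```

```text
time_s: 3.33
tcp_pos: [0.4263, -0.1415, 0.0995]
ee_rot: [[0.179, 0.984, 0.0], [0.984, -0.179, 0.0], [0.0, 0.0, -1.0]]
wrist_force: [0.3, 0.0, -0.7]
gripper_width: 0.344
time_s: 3.67
tcp_pos: [0.4263, -0.1415, 0.0995]
ee_rot: [[0.179, 0.984, -0.0], [0.984, -0.179, 0.0], [-0.0, -0.0, -1.0]]
wrist_force: [0.2, -0.5, -0.9]
gripper_width: 0.343
t 3.67 pos [ 0.4263 -0.1415  0.0995] yaw 79.67 tilt [-0.0001  0.    ] turn 0.0004 rad F [ 0.2  -0.45 -0.91] w 0.0298 j [   2.5   13.1  -33.2   -0.   -43.7 -102.8]
tool delta mm [  -0.2   -0.6 -150.5]
```

View pics/s4.png

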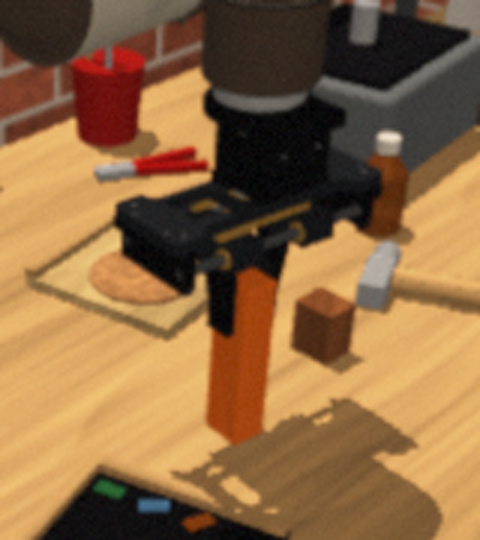

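```bash

python3 -m crank '[[0,0,-0.01,0],[0,0,-0.025,0],[0,0,-0.035,0],[0,0,-0.035,0],[0,0,-0.035,0]]'
python3 -m crank '[[0,0,-0.02,0],[0,0,-0.005,0],[0,0,0,0],[0,0,0,0]]'
python3 -c "
from h import *
go((.5012,.219,.2645),79.65)
c=capture('side');crop(c,'pics/s5.png',300,460,30,260,2)"
```

```text
time_s: 4.13
tcp_pos: [0.4254, -0.1414, 0.2406]
ee_rot: [[0.179, 0.984, -0.002], [0.984, -0.179, 0.0], [-0.0, -0.002, -1.0]]
wrist_force: [1.0, -0.0, -1.8]
gripper_width: 0.346
time_s: 4.47
tcp_pos: [0.4252, -0.1411, 0.2629]
ee_rot: [[0.18, 0.984, -0.003], [0.984, -0.18, 0.001], [0.001, -0.003, -1.0]]
wrist_force: [-0.0, -0.5, -2.9]
gripper_width: 0.348
t 4.47 pos [ 0.4252 -0.1411  0.2629] yaw 79.65 tilt [-0.0028  0.0011] turn 0.0000 rad F [-0.02 -0.54 -2.86] w 0.0302 j [ 2.500e+00  2.800e+00 -1.880e+01 -1.000e-01 -6.860e+01 -1.028e+02]
tool delta mm [367.9  10.1  -1.6]
```

View pics/s5.png

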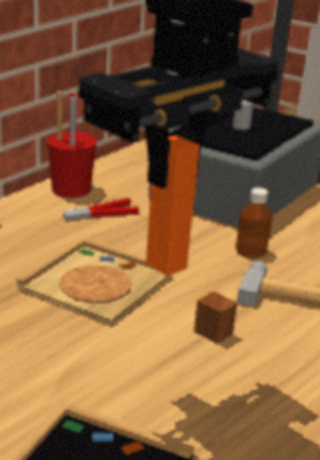

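```bash

python3 -m crank '[[0.015,0,0,0],[0.03,0.001,0,0],[0.035,0.001,0,0],[0.035,0.001,0,0],[0.035,0.001,0,0]]' >/dev/null
python3 -m crank '[[0.035,0.001,0,0],[0.035,0.001,0,0],[0.035,0.001,0,0],[0.035,0.001,0,0],[0.035,0.001,0,0]]' >/dev/null
python3 -m crank '[[0.028,0.001,0,0],[0.015,0,0,0],[0,0,0,0],[0,0,0,0],[0,0,0,0]]'
python3 -c "
from h import *
go((.5012,.219,.2645),79.65)
for n,b in(('side',(150,350,60,310,2.4)),('top',(150,320,100,300,3))):
    c=capture(n);crop(c,'pics/%s6.png'%n,*b)"
```

```text
time_s: 5.77
tcp_pos: [0.5014, 0.2177, 0.2633]
ee_rot: [[0.18, 0.984, -0.002], [0.984, -0.18, -0.002], [-0.002, -0.002, -1.0]]
wrist_force: [0.0, 0.0, -1.6]
gripper_width: 0.342
t 5.77 pos [0.5014 0.2177 0.2633] yaw 79.64 tilt [-0.0024 -0.0019] turn -0.0001 rad F [ 0.    0.01 -1.63] w 0.0298 j [  40.5   12.9   -6.7   -0.   -70.6 -140.8]
tool delta mm [ 1.3 -0.4 -1.2]
```

View pics/side6.png

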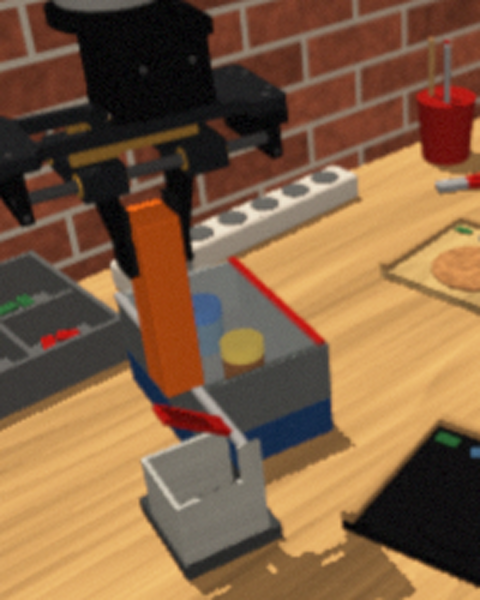

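View pics/top6.png

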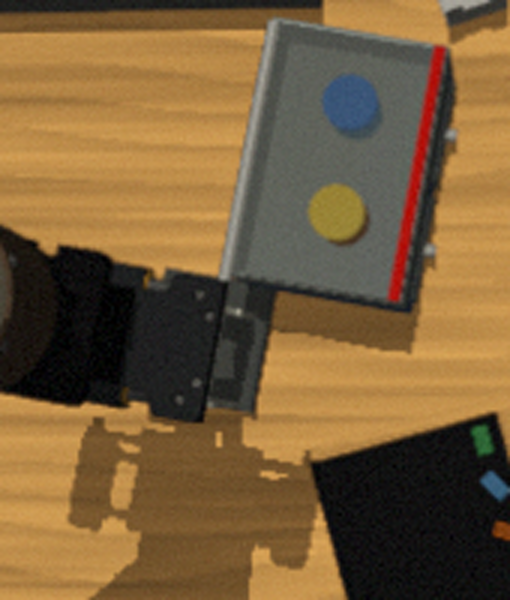

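```bash

python3 - <<'E'
from h import *
c=capture("side");s=sense();p=s["tcp_pos"];R=s["ee_rot"]
bot=p+R[:,2]*(.0995);top=p-R[:,2]*.0405
x0,y0,k=170,60,2.8
im=cv2.resize(np.ascontiguousarray(c["pixels"][60:270,170:330,::-1]),None,fx=k,fy=k,interpolation=cv2.INTER_CUBIC)
for q in(bot,top):
    P=np.array([q+a*R[:,0]*.015+b*R[:,1]*.018 for a,b in((1,1),(1,-1),(-1,-1),(-1,1))])
    cv2.polylines(im,[((project(c,P)+.5-[x0,y0])*k).astype(np.int32)],True,(0,255,0),1,cv2.LINE_AA)
cv2.imwrite("pics/s7.png",im);print(sense()["wrist_force"])
E
```

```text
[ 0.36934291 -0.37544242 -1.03692584]
```

View pics/s7.png

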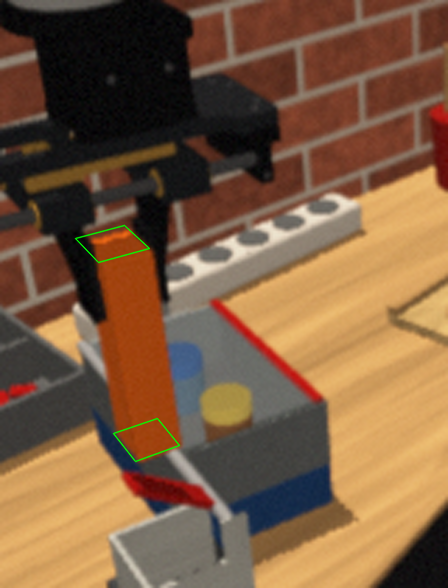

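```bash

python3 -m crank '[[0.0005,0,0.012,0],[0,0,0.012,0],[0,0,0.012,0],[0,0,0.01,0]]'
python3 -m crank '[[0,0,0.008,0],[0,0,0.008,0],[0,0,0.008,0],[0,0,0,0]]'
python3 -c "
from h import *
go((.5012,.219,.1145),79.65)"
```

```text
time_s: 6.25
tcp_pos: [0.5026, 0.2187, 0.2191]
ee_rot: [[0.18, 0.984, 0.002], [0.984, -0.18, 0.001], [0.002, 0.002, -1.0]]
wrist_force: [0.0, 0.7, 2.6]
gripper_width: 0.346
time_s: 6.58
tcp_pos: [0.5028, 0.2194, 0.1947]
ee_rot: [[0.179, 0.984, 0.002], [0.984, -0.179, 0.0], [0.001, 0.002, -1.0]]
wrist_force: [0.1, 0.9, 5.6]
gripper_width: 0.339
t 6.58 pos [0.5028 0.2194 0.1947] yaw 79.70 tilt [0.0017 0.0005] turn 0.0008 rad F [0.12 0.93 5.6 ] w 0.0295 j [ 4.050e+01  1.590e+01 -1.290e+01  1.000e-01 -6.110e+01 -1.409e+02]
tool delta mm [-0.7 -1.5 80.2]
```

The lever is being pushed as expected, at about 6 N. I continue down.

```bash

python3 -m crank '[[0,-0.001,0.01,0],[0,0,0.01,0],[0,0,0.01,0],[0,0,0.01,0]]'
python3 -m crank '[[0,0,0.008,0],[0,0,0.008,0],[0,0,0.008,0],[0,0,0,0]]'
python3 -c "
from h import *
go((.5012,.219,.1145),79.65)
for n,b in(('side',(150,350,60,310,2.4)),):
    c=capture(n);crop(c,'pics/%s8.png'%n,*b)"
```

```text
time_s: 6.92
tcp_pos: [0.5026, 0.2208, 0.1553]
ee_rot: [[0.179, 0.984, 0.004], [0.984, -0.179, 0.004], [0.004, 0.004, -1.0]]
wrist_force: [-0.0, 3.8, 1.4]
gripper_width: 0.345
time_s: 7.25
tcp_pos: [0.5001, 0.2189, 0.1279]
ee_rot: [[0.18, 0.984, -0.003], [0.984, -0.18, -0.002], [-0.002, -0.003, -1.0]]
wrist_force: [0.8, 4.0, -3.8]
gripper_width: 0.344
t 7.25 pos [0.5001 0.2189 0.1279] yaw 79.64 tilt [-0.0035 -0.0017] turn -0.0002 rad F [ 0.83  3.96 -3.75] w 0.0299 j [ 4.06e+01  1.96e+01 -1.81e+01 -1.00e-01 -5.25e+01 -1.41e+02]
tool delta mm [ 0.3  1.1 13.4]
```

View pics/side8.png

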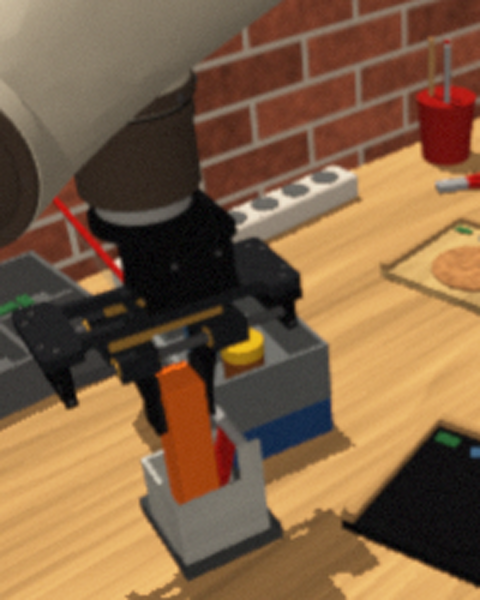

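```bash

python3 -m crank '[[0,0,0.006,0],[0,0,0.004,0],[0,0,0,0]]'
python3 -m crank '[[0,0,0.002,0],[0,0,0,0]]'
python3 -m crank '[[0,0,0.0015,0],[0,0,0,0]]'
python3 -c "
from h import *
go((.5012,.219,.1145),79.65)"
```

```text
time_s: 7.55
tcp_pos: [0.5011, 0.2193, 0.1197]
ee_rot: [[0.179, 0.984, -0.0], [0.984, -0.179, -0.0], [-0.0, -0.0, -1.0]]
wrist_force: [1.1, 2.7, -2.9]
gripper_width: 0.342
time_s: 7.72
tcp_pos: [0.5013, 0.2195, 0.1185]
ee_rot: [[0.179, 0.984, 0.0], [0.984, -0.179, 0.0], [0.0, 0.0, -1.0]]
wrist_force: [1.8, 3.3, -2.2]
gripper_width: 0.339
time_s: 7.88
tcp_pos: [0.5013, 0.2195, 0.1171]
ee_rot: [[0.179, 0.984, 0.0], [0.984, -0.179, 0.0], [0.0, 0.0, -1.0]]
wrist_force: [0.6, 3.3, -1.1]
gripper_width: 0.344
t 7.88 pos [0.5013 0.2195 0.1171] yaw 79.68 tilt [0.0003 0.0001] turn 0.0005 rad F [ 0.6   3.27 -1.07] w 0.0300 j [  40.6   20.4  -18.9    0.   -50.8 -141. ]
tool delta mm [-0.5 -0.   2.6]
```

```bash

python3 -m crank '[[0,0,0.0015,0],[0,0,0,0]]'
python3 -m crank '[[0,0,0.001,0],[0,0,0,0]]'
python3 -m crank '[[0,0,0.001,0],[0,0,0,0]]'
```

```text
time_s: 8.05
tcp_pos: [0.5013, 0.2195, 0.1155]
ee_rot: [[0.179, 0.984, 0.0], [0.984, -0.179, 0.0], [0.0, 0.0, -1.0]]
wrist_force: [1.8, 3.7, -1.1]
gripper_width: 0.34
time_s: 8.22
tcp_pos: [0.5012, 0.2195, 0.1145]
ee_rot: [[0.179, 0.984, 0.0], [0.984, -0.179, 0.0], [0.0, 0.0, -1.0]]
wrist_force: [1.2, 3.2, -1.0]
gripper_width: 0.341
time_s: 8.38
tcp_pos: [0.5013, 0.2195, 0.1145]
ee_rot: [[0.179, 0.984, 0.0], [0.984, -0.179, -0.0], [-0.0, 0.0, -1.0]]
wrist_force: [-1.3, 2.4, 4.1]
gripper_width: 0.346
```

```bash

python3 -m crank '[[0,0,0,0],[0,0,0,0],[0,0,0,0],[0,0,0,0],[0,0,0,0]]' 0.06
python3 -m crank '[[0,0,0,0],[0,0,0,0]]'
python3 - <<'E'
from h import *
go((.5012,.219,.25),79.65)
for n,b in(('side',(150,350,60,310,2.4)),):
    c=capture(n);crop(c,'pics/%s9.png'%n,*b)
E
```

```text
time_s: 8.8
tcp_pos: [0.5005, 0.2186, 0.1129]
ee_rot: [[0.18, 0.984, -0.002], [0.984, -0.18, -0.002], [-0.002, -0.002, -1.0]]
wrist_force: [0.6, 0.6, -0.1]
gripper_width: 0.629
time_s: 8.97
tcp_pos: [0.5009, 0.219, 0.1132]
ee_rot: [[0.179, 0.984, -0.001], [0.984, -0.179, -0.001], [-0.001, -0.001, -1.0]]
wrist_force: [0.0, -0.3, 0.5]
gripper_width: 0.674
t 8.97 pos [0.5009 0.219  0.1132] yaw 79.67 tilt [-0.001  -0.0009] turn 0.0003 rad F [ 0.03 -0.25  0.51] w 0.0586 j [  40.6   20.6  -19.1    0.   -50.3 -141. ]
tool delta mm [   0.     0.3 -136.8]
```

View pics/side9.png

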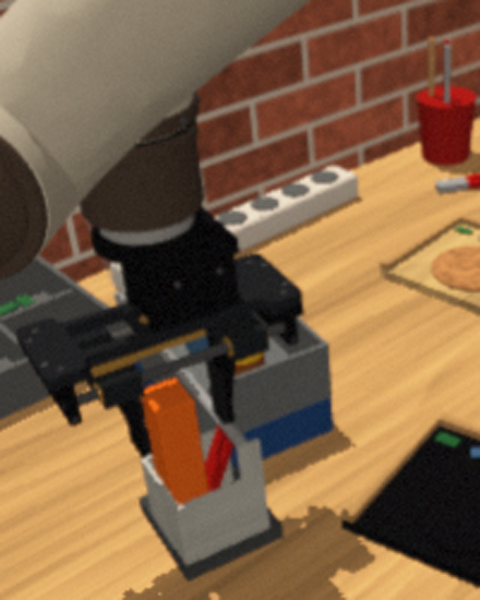

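```bash

python3 -m crank '[[0,0,-0.008,0],[0,0,-0.015,0],[0,0,-0.025,0],[0,0,-0.035,0],[0,0,-0.035,0]]' 
python3 -m crank '[[0,0,-0.025,0],[0,0,-0.015,0],[0,0,0,0],[0,0,0,0]]'
python3 - <<'E'
from h import *
go((.595,.0935,.27),79.65)
for n,b in(('side',(150,350,60,310,2.4)),('top',(150,320,100,300,3))):
    c=capture(n);crop(c,'pics/%s10.png'%n,*b)
E
```

```text
time_s: 9.43
tcp_pos: [0.5006, 0.2189, 0.2329]
ee_rot: [[0.179, 0.984, -0.001], [0.984, -0.179, -0.001], [-0.002, -0.001, -1.0]]
wrist_force: [1.2, 1.0, 0.4]
gripper_width: 0.693
time_s: 9.77
tcp_pos: [0.5011, 0.2196, 0.2725]
ee_rot: [[0.179, 0.984, 0.001], [0.984, -0.179, 0.002], [0.002, 0.001, -1.0]]
wrist_force: [0.1, -0.6, -0.5]
gripper_width: 0.689
t 9.77 pos [0.5011 0.2196 0.2725] yaw 79.67 tilt [0.0014 0.0017] turn 0.0003 rad F [ 0.12 -0.63 -0.46] w 0.0600 j [  40.6   12.5   -5.9   -0.   -71.5 -141. ]
tool delta mm [-107.2  115.     2.5]
```

View pics/side10.png

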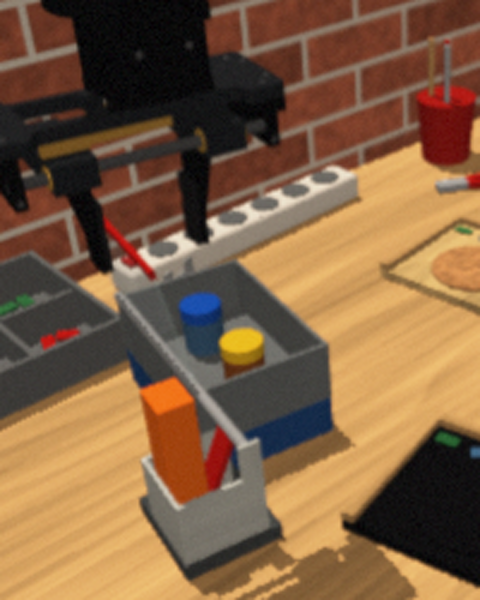

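View pics/top10.png

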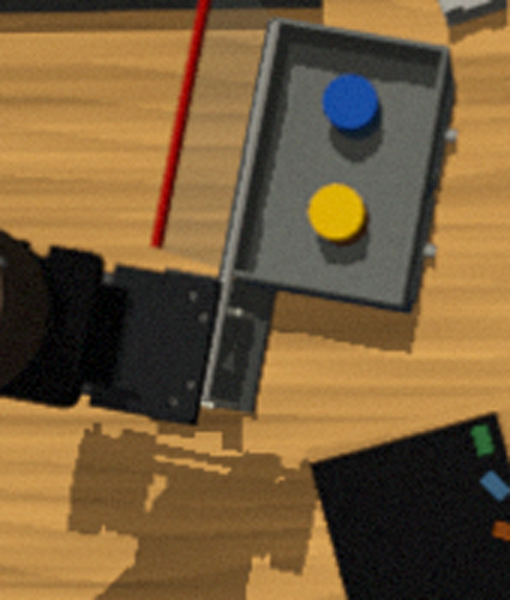

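The block stands in the slot with its top at crop (168,390). The flap is open, leaning outward with its red edge at (130,250) in the side crop, and the lever is down beside the block. The yellow lid is now uncovered at top crop (337,212). I move over, turn and re-measure.

```bash

python3 -m crank '[[-0.015,0,0,0],[-0.03,0,0,0],[-0.035,0,0,0],[-0.02,0.0,0,0],[-0.007,0,0,0]]' >/dev/null
python3 -m crank '[[0,0,0,-0.12],[0,0,0,-0.12],[0,0,0,-0.12],[0,0,0,-0.12],[0,0,0,-0.12]]' >/dev/null
python3 -m crank '[[0,0,0,-0.12],[0,0,0,-0.12],[0,0,0,-0.12],[0,0,0,-0.12],[0,0,0,-0.12]]' >/dev/null
python3 -m crank '[[0,0,0,-0.12],[0,0,0,-0.12],[0,0,0,-0.12],[0,0,0,-0.01],[0,0,0,0]]'
python3 - <<'E'
from h import *
go((.595,.0935,.27),169.65)
c=capture("top");crop(c,'pics/top11.png',150,340,100,300,3)
hsv=cv2.cvtColor(c["pixels"],cv2.COLOR_RGB2HSV)
u,v=np.meshgrid(np.arange(640),np.arange(400))
b=(hsv[...,0]>=20)&(hsv[...,0]<=32)&(hsv[...,1]>180)&(u>245)&(u<280)&(v>150)&(v<190)
q=np.argwhere(b)[:,::-1];print(len(q),q.min(0),q.max(0),ray(c,[q.mean(0)],.095), ray(c,[(q.min(0)+q.max(0))/2],.095))
c=capture("side");crop(c,'pics/side11.png',150,400,60,310,2.4)
hsv=cv2.cvtColor(c["pixels"],cv2.COLOR_RGB2HSV);W=cloud(c)
b=(hsv[...,0]>=20)&(hsv[...,0]<=32)&(hsv[...,1]>180)&(u>200)&(u<290)&(v>180)&(v<230)&(hsv[...,2]>200)&(abs(W[...,2]-.095)<.004)
print(b.sum(),np.median(W[b],0))
E
```

```text
time_s: 11.53
tcp_pos: [0.4817, 0.1141, 0.2708]
ee_rot: [[-0.983, 0.182, -0.001], [0.182, 0.983, -0.001], [0.001, -0.001, -1.0]]
wrist_force: [0.8, 0.0, -0.1]
gripper_width: 0.693
t 11.53 pos [0.4817 0.1141 0.2708] yaw 169.49 tilt [-0.0014 -0.0007] turn -0.0028 rad F [ 0.85  0.02 -0.06] w 0.0603 j [ 32.2   7.4 -12.5  -0.  -70.2 -42.7]
tool delta mm [-115.1    0.     0.8]
160 [259 162] [271 179] [[0.59399344 0.0866333  0.095     ]] [[0.59528223 0.08703845 0.095     ]]
129 [0.59335857 0.09604408 0.09437499]
```

View pics/side11.png

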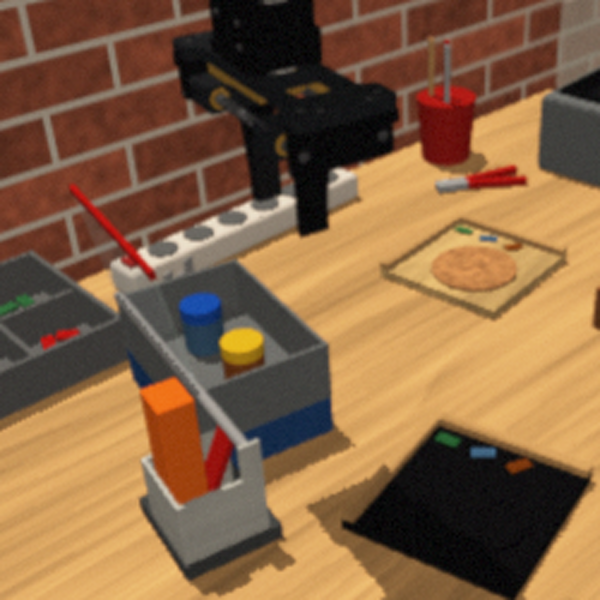

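View pics/top11.png

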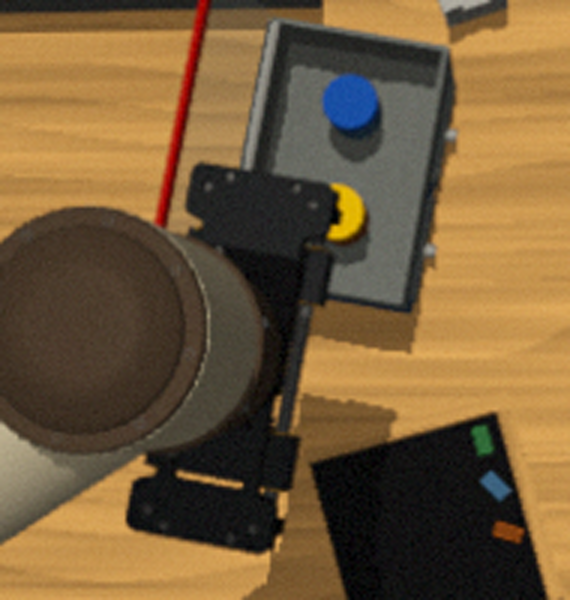

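```bash

python3 -m crank '[[-0.015,0,0,0],[-0.03,0,0,0],[-0.035,0,0,0],[-0.025,0.0,0,0],[-0.01,0,0,0]]' >/dev/null
python3 -m crank '[[0,0,0,0],[0,0,0.03,0],[0,0,0.035,0],[0,0,0.035,0],[0,0,0.03,0]]' 
python3 -m crank '[[0,0,0.015,0],[0,0,0,0],[0,0,0,0]]'
python3 - <<'E'
from h import *
go((.5947,.094,.058),169.65)
print("bin coords",(sense()["tcp_pos"]-BO)@np.c_[BX,BY]*1000)
c=capture("side");crop(c,'pics/side12.png',190,340,100,260,4)
E
```

```text
time_s: 12.47
tcp_pos: [0.5931, 0.0935, 0.14]
ee_rot: [[-0.983, 0.181, -0.001], [0.181, 0.983, 0.0], [0.001, -0.0, -1.0]]
wrist_force: [-0.2, -0.1, -0.1]
gripper_width: 0.69
time_s: 12.72
tcp_pos: [0.5943, 0.0936, 0.1267]
ee_rot: [[-0.984, 0.18, -0.001], [0.18, 0.984, -0.001], [0.001, -0.001, -1.0]]
wrist_force: [1.0, 0.1, 1.2]
gripper_width: 0.693
t 12.72 pos [0.5943 0.0936 0.1267] yaw 169.64 tilt [-0.001  -0.0008] turn -0.0001 rad F [1.04 0.08 1.21] w 0.0603 j [ 24.4  24.5 -10.4   0.  -55.2 -34.7]
tool delta mm [-0.3  0.5 68.7]
bin coords [-37.44682104  -4.61426026]
```

View pics/side12.png

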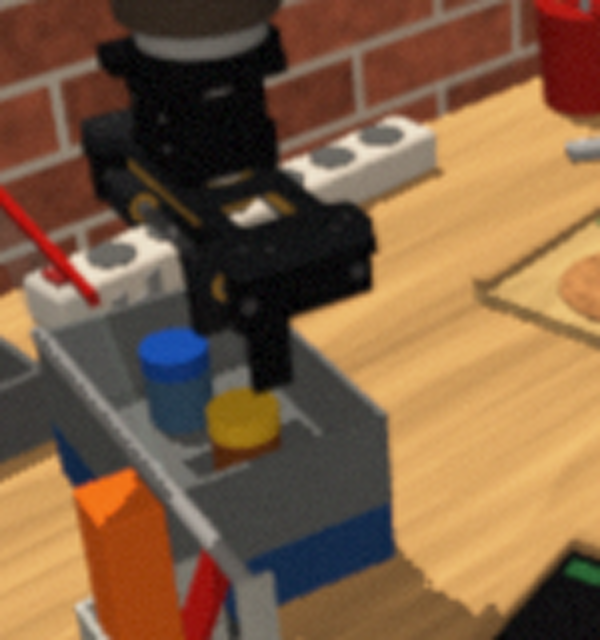

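```bash

python3 - <<'E'
from h import *
c=capture("side");p=sense()["tcp_pos"]
for q in (B(-75,-4.6,126.7),B(0,-4.6,126.7),np.array([.5947,.094,.0945])): print((project(c,q)-[190,100])*4)
for d in (0,8,-8): print(d,(project(c,B(-37.5,-4.6+d,95))-[190,100])*4)
E
```

```text
[[268.52519617 385.70150379]]
[[206.32729529 323.93355641]]
[[241.63579008 403.44427858]]
0 [[242.57339635 402.70699396]]
8 [[229.30984632 407.45302892]]
-8 [[255.73039466 397.99888908]]
```

```bash

python3 -m crank '[[0,0,0.015,0],[0,0,0.015,0],[0,0,0.015,0],[0,0,0.013,0],[0,0,0.01,0]]' 
python3 -m crank '[[0,0,0,0],[0,0,0,0]]'
python3 -m crank '[[0,0,0,0],[0,0,0,0],[0,0,0,0],[0,0,0,0]]' 0.02
python3 -m crank '[[0,0,0,0],[0,0,0,0],[0,0,0,0]]'
python3 -c "
from h import *
c=capture('side');crop(c,'pics/side13.png',190,340,100,260,4)"
```

```text
time_s: 13.23
tcp_pos: [0.5959, 0.0939, 0.0596]
ee_rot: [[-0.984, 0.18, 0.003], [0.18, 0.984, 0.001], [-0.002, 0.002, -1.0]]
wrist_force: [-0.3, -0.3, -0.0]
gripper_width: 0.691
time_s: 13.4
tcp_pos: [0.5957, 0.0937, 0.0595]
ee_rot: [[-0.984, 0.18, 0.001], [0.18, 0.984, 0.0], [-0.001, 0.0, -1.0]]
wrist_force: [1.1, -1.3, -0.2]
gripper_width: 0.693
time_s: 13.73
tcp_pos: [0.5955, 0.0936, 0.0593]
ee_rot: [[-0.984, 0.18, 0.001], [0.18, 0.984, 0.0], [-0.001, 0.001, -1.0]]
wrist_force: [-0.0, -0.6, 0.2]
gripper_width: 0.471
time_s: 13.98
tcp_pos: [0.5954, 0.0936, 0.0592]
ee_rot: [[-0.984, 0.18, 0.001], [0.18, 0.984, 0.0], [-0.001, 0.0, -1.0]]
wrist_force: [-0.4, 0.6, 3.8]
gripper_width: 0.45
```

View pics/side13.png

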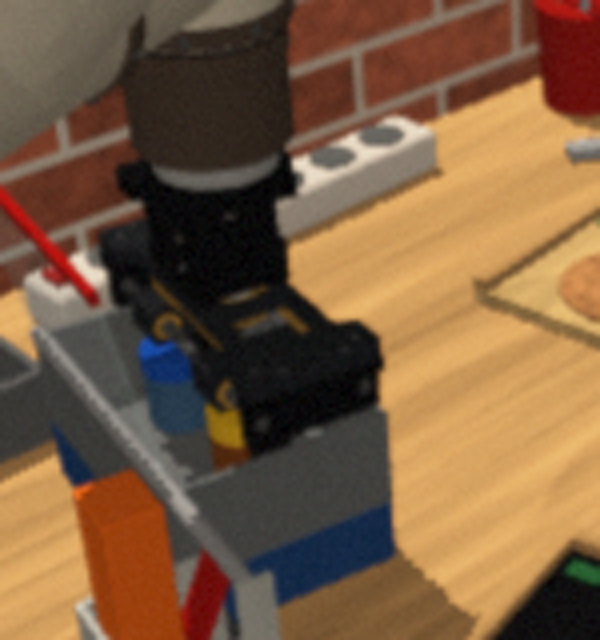

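```bash

python3 -m crank '[[0,0,-0.008,0],[0,0,-0.015,0],[0,0,-0.02,0],[0,0,-0.025,0],[0,0,-0.025,0]]' 
python3 -m crank '[[0,0,-0.015,0],[0,0,-0.007,0],[0,0,0,0],[0,0,0,0]]'
python3 -c "
from h import *
go((.624,-.253,.16),169.65)
c=capture('side');crop(c,'pics/side14.png',150,400,60,310,2.4)"
```

```text
time_s: 14.45
tcp_pos: [0.5945, 0.0932, 0.152]
ee_rot: [[-0.984, 0.18, -0.002], [0.18, 0.984, -0.001], [0.002, -0.001, -1.0]]
wrist_force: [0.1, 0.3, -1.1]
gripper_width: 0.448
time_s: 14.78
tcp_pos: [0.5945, 0.0934, 0.1728]
ee_rot: [[-0.984, 0.18, -0.001], [0.18, 0.984, 0.0], [0.001, -0.0, -1.0]]
wrist_force: [-0.0, -0.1, -1.6]
gripper_width: 0.451
t 14.78 pos [0.5945 0.0934 0.1728] yaw 169.61 tilt [-0.0014  0.0001] turn -0.0008 rad F [-0.   -0.13 -1.62] w 0.0392 j [ 24.3  22.   -7.   -0.  -61.  -34.7]
tool delta mm [ -91.3 -335.5   12.8]
```

View pics/side14.png

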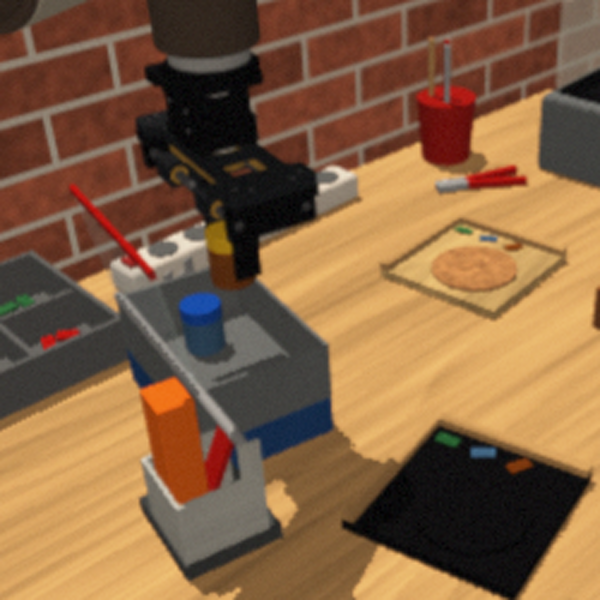

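```bash

python3 -m crank '[[-0.004,-0.015,0,0],[-0.008,-0.028,0,0],[-0.009,-0.034,0,0],[-0.009,-0.034,0,0],[-0.009,-0.034,0,0]]' >/dev/null
python3 -m crank '[[-0.009,-0.034,0,0],[-0.009,-0.034,0,0],[-0.009,-0.034,0,0],[-0.009,-0.034,0,0],[-0.009,-0.030,0,0]]' >/dev/null
python3 -m crank '[[-0.005,-0.018,0,0],[-0.002,-0.006,0,0],[0,0,0,0],[0,0,0,0]]'
python3 -c "
from h import *
go((.624,-.253,.0305),169.65)"
```

```text
time_s: 16.0
tcp_pos: [0.6237, -0.252, 0.172]
ee_rot: [[-0.984, 0.18, -0.003], [0.18, 0.984, 0.001], [0.003, 0.0, -1.0]]
wrist_force: [-0.2, -0.1, -0.6]
gripper_width: 0.448
t 16.00 pos [ 0.6237 -0.252   0.172 ] yaw 169.60 tilt [-0.0027  0.0009] turn -0.0008 rad F [-0.16 -0.09 -0.59] w 0.0390 j [ -8.3  28.7   3.9  -0.  -65.3  -2.1]
tool delta mm [ -0.5  -0.9 141.5]
```

```bash

python3 -m crank '[[0,-0.001,0.02,0],[0,0,0.035,0],[0,0,0.035,0],[0,0,0.025,0],[0,0,0.012,0]]' 
python3 -m crank '[[0,0,0.005,0],[0,0,0,0],[0,0,0,0]]'
python3 -c "
from h import *
go((.624,-.253,.0305),169.65)
c=capture('side');crop(c,'pics/side15.png',260,440,80,230,4)"
```

```text
time_s: 16.42
tcp_pos: [0.6215, -0.2509, 0.0421]
ee_rot: [[-0.984, 0.179, -0.008], [0.179, 0.984, 0.002], [0.008, 0.001, -1.0]]
wrist_force: [-1.1, -0.5, -1.1]
gripper_width: 0.453
time_s: 16.67
tcp_pos: [0.6255, -0.2531, 0.0432]
ee_rot: [[-0.984, 0.179, 0.003], [0.179, 0.984, -0.001], [-0.003, -0.0, -1.0]]
wrist_force: [1.0, 0.6, -0.3]
gripper_width: 0.454
t 16.67 pos [ 0.6255 -0.2531  0.0432] yaw 169.71 tilt [ 0.0027 -0.001 ] turn 0.0010 rad F [ 1.02  0.6  -0.32] w 0.0395 j [ -8.3  35.8  -3.9   0.  -50.1  -2. ]
tool delta mm [ 1.5 -0.1 12.7]
```

View pics/side15.png

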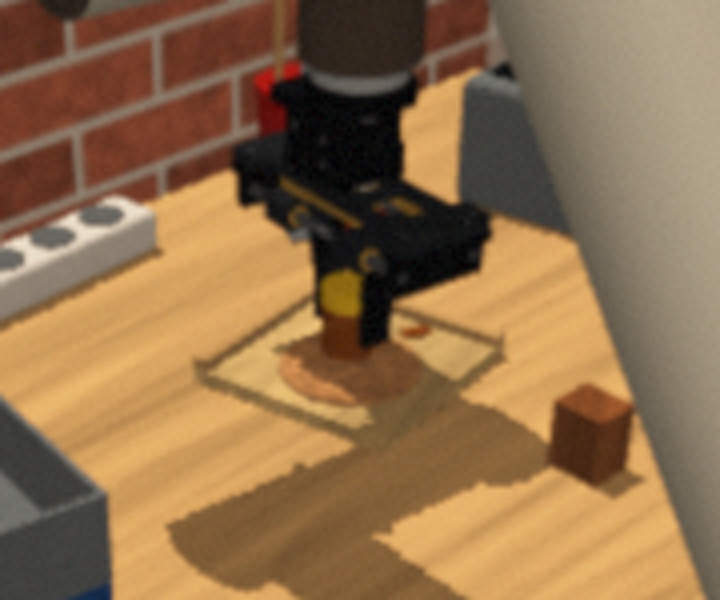

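```bash

python3 -m crank '[[0,0,0.006,0],[0,0,0.003,0],[0,0,0,0],[0,0,0,0]]' 
python3 -m crank '[[0,0,0.0015,0],[0,0,0,0],[0,0,0,0]]'
python3 -m crank '[[0,0,0.001,0],[0,0,0,0],[0,0,0,0]]'
python3 -m crank '[[0,0,0.001,0],[0,0,0,0],[0,0,0,0]]'
```

```text
time_s: 17.05
tcp_pos: [0.624, -0.2535, 0.0326]
ee_rot: [[-0.984, 0.18, -0.0], [0.18, 0.984, -0.0], [0.0, -0.0, -1.0]]
wrist_force: [-0.3, 0.2, -0.2]
gripper_width: 0.451
time_s: 17.3
tcp_pos: [0.6241, -0.2535, 0.031]
ee_rot: [[-0.984, 0.18, -0.0], [0.18, 0.984, 0.0], [0.0, -0.0, -1.0]]
wrist_force: [0.1, 0.9, -1.8]
gripper_width: 0.454
time_s: 17.55
tcp_pos: [0.6244, -0.2535, 0.0302]
ee_rot: [[-0.984, 0.18, 0.0], [0.18, 0.984, -0.0], [-0.001, -0.0, -1.0]]
wrist_force: [0.4, 0.2, -0.1]
gripper_width: 0.453
time_s: 17.8
tcp_pos: [0.6244, -0.2535, 0.0302]
ee_rot: [[-0.984, 0.18, 0.001], [0.18, 0.984, -0.0], [-0.001, -0.0, -1.0]]
wrist_force: [-1.3, 1.8, 5.7]
gripper_width: 0.454
```

The jar is on the cork: Fz rose to +5.7 N and the TCP stopped at 0.030. I release and back off.

```bash

python3 -m crank '[[0,0,0,0],[0,0,0,0],[0,0,0,0],[0,0,0,0],[0,0,0,0]]' 0.065
python3 -m crank '[[0,0,0,0],[0,0,0,0]]'
python3 -m crank '[[0,0,-0.01,0],[0,0,-0.02,0],[0,0,-0.03,0],[0,0,-0.035,0],[0,0,-0.035,0]]'
python3 -m crank '[[0,0,-0.02,0],[0.02,0,0,0],[0.035,0,0,0],[0.035,0,0,0],[0.035,0,0,0]]'
python3 -m crank '[[0.035,0,0,0],[0.02,0,0,0],[0,0,0,0],[0,0,0,0],[0,0,0,0]]'
python3 - <<'E'
from h import *
t=capture("top");crop(t,'pics/top16.png',180,480,90,290,2.6)
s=capture("side");crop(s,'pics/side16.png',180,420,120,310,3.2)
x0,y0,k=180,120,3.2
im=cv2.imread('pics/side16.png')
u,v=np.meshgrid(np.arange(640),np.arange(400))
for n,c in(("top",t),("side",s)):
    hsv=cv2.cvtColor(c["pixels"],cv2.COLOR_RGB2HSV);W=cloud(c)
    y=(hsv[...,0]>=20)&(hsv[...,0]<=32)&(hsv[...,1]>180)&(hsv[...,2]>140)&(W[...,2]>.055)&(W[...,2]<.08)
    print(n,"lid",y.sum(),W[y].mean(0),W[y].std(0))
    o=(hsv[...,0]>=5)&(hsv[...,0]<=14)&(hsv[...,1]>220)&(hsv[...,2]>190)&(W[...,1]>.1)&(W[...,2]>.13)
    if o.sum(): print("block top",o.sum(),W[o].mean(0),(W[o].mean(0)-BO)@np.c_[BX,BY]*1e3)
    r=((hsv[...,0]<8)|(hsv[...,0]>172))&(hsv[...,1]>150)&(W[...,2]>.18)&(W[...,2]<.25)
    if r.sum(): 
        P=W[r]; q=(P-BO)@BY*1e3; print("flap edge",r.sum(),np.median(q),np.median(P[:,2]), np.arctan2(np.median(P[:,2])*1e3-102,-(np.median(q)-62)))
for y in(108,):
  for z in(15,155):
    P=np.array([B(-152+a*18,y-1+b*15,z) for a,b in((1,1),(1,-1),(-1,-1),(-1,1))])
    cv2.polylines(im,[((project(s,P)+.5-[x0,y0])*k).astype(np.int32)],True,(0,255,0),1,cv2.LINE_AA)
cv2.imwrite('pics/side16o.png',im);print(sense())
E
```

```text
time_s: 18.22
tcp_pos: [0.624, -0.2534, 0.0286]
ee_rot: [[-0.984, 0.18, -0.0], [0.18, 0.984, 0.0], [0.001, 0.0, -1.0]]
wrist_force: [0.6, -0.4, 0.1]
gripper_width: 0.708
time_s: 18.38
tcp_pos: [0.6241, -0.2534, 0.0289]
ee_rot: [[-0.984, 0.18, -0.0], [0.18, 0.984, 0.0], [0.0, -0.0, -1.0]]
wrist_force: [-0.2, 0.3, 0.1]
gripper_width: 0.739
time_s: 18.8
tcp_pos: [0.6237, -0.2534, 0.1608]
ee_rot: [[-0.984, 0.18, -0.001], [0.18, 0.984, -0.0], [0.001, -0.0, -1.0]]
wrist_force: [0.7, -0.0, 0.9]
gripper_width: 0.744
time_s: 19.22
tcp_pos: [0.4998, -0.2306, 0.1797]
ee_rot: [[-0.984, 0.18, 0.001], [0.18, 0.984, -0.0], [-0.001, 0.0, -1.0]]
wrist_force: [0.5, 0.1, 0.2]
gripper_width: 0.749
time_s: 19.63
tcp_pos: [0.4482, -0.2212, 0.1801]
ee_rot: [[-0.984, 0.18, 0.002], [0.18, 0.984, -0.001], [-0.002, -0.0, -1.0]]
wrist_force: [0.3, -0.4, 0.9]
gripper_width: 0.75
top lid 239 [ 0.62571577 -0.25249128  0.06601775] [0.00972204 0.00973627 0.00200081]
block top 230 [0.50098253 0.22651883 0.15523488] [-153.16118859  109.38155997]
flap edge 342 84.11678634761836 0.22286150933867366 1.75178662421885
side
[... 328 characters left out ...]
0009e-02,
       -5.73417412e+01, -2.75389860e+00]), 'joint_velocities': array([ 0.16437746,  0.56956185, -0.20453417, -0.10517689, -0.02698335,
       -0.08701512]), 'effort': array([-3.39532981e-02, -2.88498741e+01,  1.69698912e+01,  3.82959723e+00,
        2.54821539e-02, -8.20833543e-05]), 'tcp_pos': array([ 0.44828594, -0.22118104,  0.17928436]), 'ee_rot': array([[-9.83698755e-01,  1.79822340e-01,  8.27558485e-04],
       [ 1.79822165e-01,  9.83699095e-01, -2.82410219e-04],
       [-8.64852199e-04, -1.28993223e-04, -9.99999618e-01]]), 'wrist_force': array([ 0.59599973, -0.87024261, -0.60610481]), 'moment': array([0.04204884, 0.10575632, 0.00636559]), 'gripper_width': 0.7468230027055357}
```

View pics/side16o.png

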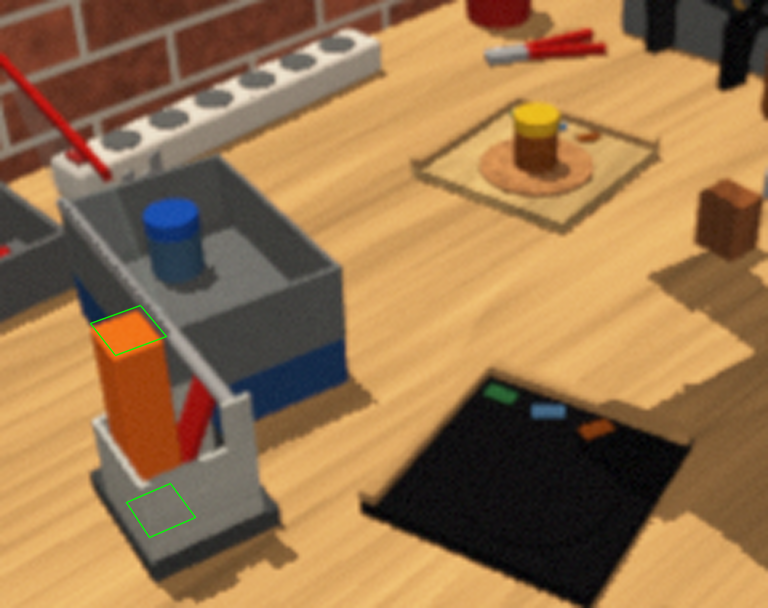

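View pics/top16.png

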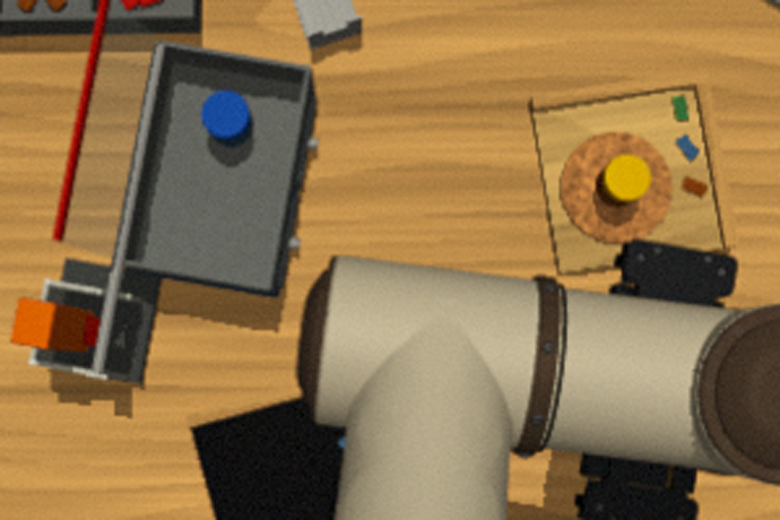

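The flap measures 1.75 rad. The block top is at 0.155 m, so it is on the floor, about 9 mm from the slot centre. The lid is at (0.626, -0.252, 0.066), within 2 mm of the cork's centre, and the arm is clear.

```bash
python3 -c "
from station import finish_job
print(finish_job())"
```

```text
the job is handed in; nothing more can be done
None
```

I pushed the orange block past the lever to the slot's floor and released it, and it holds the flap open. I then stood the yellow-lidded jar upright on the plywood board's cork disc, backed the arm off and handed the job in at about 20 s.

The last checks, before handing in:
- **Flap:** about 1.75 rad in both cameras.
- **Block:** its top is 155 mm above the table, so it stands on the slot's floor. It is pressed to the wall 9 mm (top camera) to 12 mm (side camera) from the slot's centre. It looks upright, but I did not measure its tilt.
- **Jar:** its lid is 66 mm above the table in the top view, as expected for standing on the cork, and 2 mm from the disc's centre. It looks upright in both views; again I did not measure the tilt.
- **Disagreement:** the side camera put the lid's centre 6 to 9 mm from the top camera's figure and its height at 63.5 mm. I put this down to the side view seeing only part of the lid; it is still well inside the 35 mm limit.
- **Arm:** clear of everything, with the wrist force at noise level.

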